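Wedge the die segments tight in their holder

ROBOT

A 6-joint arm with a two-finger parallel gripper is mounted at the origin on a cart in front of the work surface, level with it; the furniture and walls round the work are solid. World frame = base frame: x ahead of the robot, y to its left, z up, the work surface at z = 0. Lengths are in m, angles in rad, forces in N, time in s.
With the tool pointing down it reaches from about 0.35 to 0.925 m from the base axis. Payload 6.4 kg.
Tool frame: the origin (TCP) lies on the front face of the gripper's body, between the roots of the fingers; the fingertips stand 73 mm ahead of it and the grasp point (between the pads) lies 54 mm ahead of it; z points along the fingers, x is the direction in which the jaws open and shut, and the axes are right-handed (so a half turn about z gives the same grasp; the last joint's range is limited). The gripper opens to 85 mm and grips with 20 to 120 N. Pads are 22 mm wide; open, the fingers measure 114 mm over their backs; the gripper's body (76 mm by 85 mm) begins 54 mm behind the grasp point. The pads swing forward as they close: fully open they stand 13 mm farther back than shut.
Start: joints at [-1.283, 0.245, 1.558, -0, 1.339, -0.174], TCP at [0.29, -0.582, 0.304] pointing down, gripper open.
Joint ranges: [-3.13, 3.13], [-1.02, 2.26], [0.13, 2.54], [-0.95, 4.09], [0.21, 2.88], [-2.74, 2.74]. Speed limits (rad/s): [2.57, 2.57, 3.14, 3.14, 3.14, 3.14].

INTERFACE

Orientations are given as a unit quaternion [x, y, z, w].
In Python, from bench import get_state, capture, get_calibration, sign_off, search_frame gives the robot as it stands.
- The arm moves only by the tool send_rows, never from a script. Its argument "moves" is a list of rows, each a list of 7 numbers: the opening, from 0 (shut) to 1 (fully open), then the shift along the tool's x, y, z in units of 1 m (1.0 is 1 m), then the turn, a rotation vector about the tool's x, y, z in units of 1.5 rad (1.0 is 1.5 rad). In form: [[hand, tx, ty, tz, wx, wy, wz], ...]. A call has 1 to 12 rows; each row is the pose to reach, as a shift and turn from the pose measured when the call began, along the tool's axes at that moment; what a row does not reach only later rows make up. A row lasts 1/10 s, in which the tool goes at most 50 mm and 8.59 degrees, less where a joint would pass 70% of its speed; a pose out of reach is approached as far as the arm can. A call with a number of a shift or a turn outside -1 to 1 is refused whole. A call with a gripper value outside its range is refused whole. The fingers move at their own pace and stop on an object; the grip force is fixed at half the most. Time passes only in rows, so rows that repeat a pose let the fingers close. It gives the time, the measured TCP pose, the force and the opening at its end, in the units of the state.
- get_state(): the state, without advancing time (a new reading comes with each control period).
- capture(name): name is "side" or "top"; returns the picture (420x560x3 uint8, blue, green, red); there is no depth.
- get_calibration(name): a dict with "camera_matrix" (3x3 intrinsics, pixels), "view" (4x4, takes a point from world to camera coordinates). Camera axes: x right, y up, looking along -z (the intrinsics and any distortion apply to the point x, -y, -z); pixel columns grow to the right and rows downward; lengths in m; the calibration is good to about 2 mm. A picture is of the moment at which its call begins. get_calibration takes no time and is no camera call.
- sign_off(): hands the job in, once; it reports no verdict.
Trained networks look in the newest picture that a camera, given by its name, has taken for a name from the list of things; names that differ only in an ending like _2 or _b are one class to them, and where a whole thing is asked for, a point or a joint stands for the part that bears it (a point fixed in the world has none). Each returns a list of dicts, best first, with "confidence" (0 to 1); they miss things now and then, are a little off and sometimes report something else, mostly with a low value. They report only what shows in the picture. A call takes as long as a camera call. They do not tell look-alikes from the thing itself.
- search_frame(camera, name): "bbox" ([left, top, width, height] in pixels, round what is visible of it).
The state is a dict: "time_s": time; "q": joint angles; "joint_velocities": joint speeds; "effort": joint torques, N m; "position": TCP position; "ee_rot": TCP orientation; "contact_force": force on the tool from outside, world axes, zero at the start; "ft_torque": the same for the moment, N m; "opening": finger opening in m.
Only numpy, scipy, OpenCV 4.12 (cv2) and the standard library are available. Lean on these libraries where they do the work, as an engineer would, in place of code of your own. Each camera call takes 0.05 s, during which the arm holds its last target. There are 200 camera calls.

TASK

The three aluminium die segments stand loose in the dark holder with the blue end stops. Stand the orange wedge in the gap at the end of the row, its sloping face against the sloping end segment, and press it down firmly until the row has no play left and the wedge stays jammed there by itself; let go of it. Do not disturb the plain grey packer.

Things in the scene. Friction and masses are not known exactly. Their poses are not given: they have to be found in the camera images.
- die_holder: Dark steel holder fixed to the table, base 96 x 215 mm. Origin: centre of underside, on the table; z up, y along the row. Channel floor z = 10 mm, 53 mm wide, low rails. Blue end stops, tops z = 60, inner faces y = +68 and -68 mm; the -y one leans back to -74 above z = 52 (lead-in). From +y: two 36 mm segments, the end segment, the wedge's gap. 5 to 7 mm of play lies between the segments.
- end_segment: Loose aluminium block with V groove, last of the row: 50 mm wide (x), 50 high, 44 long (y) at the base, 28 at the top: its -y face slopes 18 degrees, so the gap widens upwards. Slides along the channel. Origin: centre of its base, underside; axes as the holder's. With the row tight its origin is at y = -26 mm in the holder's frame; at the start 5 to 7 mm nearer the wedge's stop. 0.25 kg.
- wedge: Orange wedge standing on its foot, 80 mm high, 0.12 kg. Origin: centre of foot, z up. Foot 40 (x) x 22 mm (y); -y face upright, +y face slopes out 18 degrees up to z = 50; above it a 40 x 22 head to grip across x. In place its axes match the holder's: upright face on the -y stop (origin y = -57 mm), foot about 16 mm above the table when tight. About 15 N down on the top jams it; friction keeps it.
- packer: Plain grey plastic packer block, 40 x 26 x 80 mm, no slope, standing upright on the table; not needed. Origin: centre of its underside.
Things that resemble listed ones, but are neither listed nor needed, are in the scene too. What is shaped like the end_segment but yellow is not meant.

How it is judged:
By the outcome, as a careful person would: the job done as asked, in the order asked, and still so for the second after the job is handed in, with the robot touching nothing.
It also fails if it takes over 45 s, if anything falls off the work surface, if the arm or the gripper's body presses on something with over 40 N, if the wrist force passes 120 N, or if a joint passes its speed limit or range.

## Working session

There is one attempt and no reset: what is moved stays moved. The work goes in short steps, Python scripts to look and compute and a tool call to move; the robot and the scene stay as the last step left them, time stands still between calls to the robot, and variables do not carry over. Pictures are saved under pics/ and viewed, about 8 in all and at most 12, crops included, and the job is handed in when it is done.

Besides the shell and the picture viewer there is one more tool, called after "Request:" in YAML: its name, and indented under it one key for each argument. send_rows: Moves the arm, as the interface text tells. Its arguments: {"type":"object","properties":{"moves":{"type":"array"}},"required":["moves"]}

```bash
mkdir -p pics; python3 - <<'E'
from bench import *
import cv2,numpy as np
for c in("top","side"):
    im=capture(c);cv2.imwrite(f"pics/{c}0.png",im)
    K=get_calibration(c);print(c,np.round(K["camera_matrix"],1).tolist(),np.round(K["view"],3).tolist(),[k for k in K])
    for n in("die_holder","end_segment","wedge","packer"):
        print(n,[(np.round(d["bbox"]).tolist(),round(d["confidence"],2)) for d in search_frame(c,n)[:4]])
s=get_state();print(s["time_s"],s["position"],s["ee_rot"],s["opening"],s["contact_force"])
E
```

```text
top [[440.2, 0.0, 272.9], [0.0, 440.2, 205.7], [0.0, 0.0, 1.0]] [[0.024, -0.999, -0.026, 0.003], [0.996, 0.022, 0.086, -0.494], [-0.085, -0.028, 0.996, -1.092], [0.0, 0.0, 0.0, 1.0]] ['camera_matrix', 'view']
die_holder [([234.0, 185.0, 82.0, 40.0], 0.78)]
end_segment [([278.0, 194.0, 18.0, 20.0], 0.87), ([333.0, 195.0, 22.0, 21.0], 0.8)]
wedge [([176.0, 194.0, 14.0, 15.0], 0.61), ([232.0, 184.0, 84.0, 43.0], 0.16)]
packer [([367.0, 210.0, 18.0, 18.0], 0.55)]
side [[456.5, 0.0, 276.5], [0.0, 456.5, 211.8], [0.0, 0.0, 1.0]] [[0.983, -0.18, -0.024, -0.493], [0.084, 0.333, 0.939, -0.101], [-0.161, -0.926, 0.342, -1.027], [0.0, 0.0, 0.0, 1.0]] ['camera_matrix', 'view']
die_holder [([251.0, 202.0, 52.0, 50.0], 0.8)]
end_segment [([284.0, 241.0, 20.0, 31.0], 0.66), ([263.0, 210.0, 28.0, 16.0], 0.53)]
wedge [([256.0, 179.0, 14.0, 26.0], 0.71)]
packer [([265.0, 241.0, 23.0, 50.0], 0.74)]
0.5 [ 0.28963715 -0.58191495  0.3038634 ] [ 8.50169957e-01 -5.26508350e-01 -1.29059851e-05 -2.65218080e-05] 0.0856851288338374 [ 0.0228837  -1.21004763 -0.67872547]
```

View pics/top0.png

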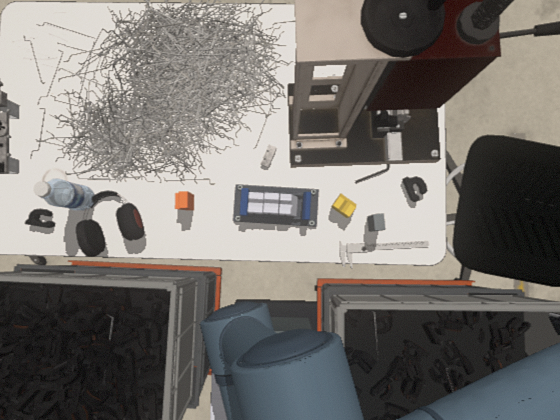

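View pics/side0.png

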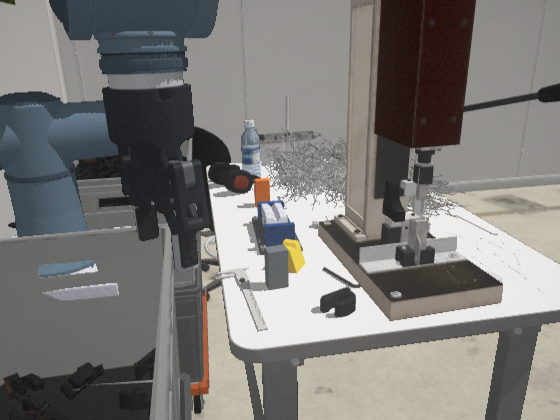

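Top view: the wedge is orange at (184,201). The holder is at (276,206), with its gap at the right end, i.e. world −y. The yellow look-alike is at (344,205) and the packer at (376,222). The side view shows the wedge upright at (262,192), with the tall press frame beyond it at +x.

```bash
cat > h.py <<'E'
import numpy as np,cv2
from bench import *
def cal(c):
    d=get_calibration(c);return np.array(d["camera_matrix"]),np.array(d["view"])
def toworld(c,uv,z):
    K,V=cal(c);r=np.linalg.inv(K)@[uv[0],uv[1],1];r=np.array([r[0],-r[1],-r[2]])
    d=V[:3,:3].T@r;o=-V[:3,:3].T@V[:3,3];return o+d*(z-o[2])/d[2]
def proj(c,P):
    K,V=cal(c);p=np.atleast_2d(P)@V[:3,:3].T+V[:3,3];p=p*[1,-1,-1];q=p@K.T;return q[:,:2]/q[:,2:]
E
python3 - <<'E'
from h import *
a=cv2.imread("pics/top0.png");b=cv2.imread("pics/side0.png")
A=cv2.resize(a[178:234,168:324],None,fx=5,fy=5,interpolation=cv2.INTER_CUBIC)
B=cv2.resize(b[172:257,240:396][:56+26],None,fx=3.5,fy=3.5,interpolation=cv2.INTER_CUBIC)[:, :780]
B=cv2.copyMakeBorder(B,0,0,0,780-B.shape[1],cv2.BORDER_CONSTANT)
cv2.imwrite("pics/z.png",np.vstack([A,B]))
for n,im,ranges in (("top",a,None),("side",b,None)):
    hsv=cv2.cvtColor(im,cv2.COLOR_BGR2HSV)
    for nm,lo,hi in(("or",(3,150,120),(14,255,255)),("blue",(105,110,40),(125,255,255))):
        m=cv2.inRange(hsv,lo,hi);k,l,s,c=cv2.connectedComponentsWithStats(m)
        for i in range(1,k):
            x,y=c[i]
            if s[i,4]>15 and 160<x<330 and 160<y<260:
                pts=np.argwhere(l==i)[:,::-1].astype(np.float32)
                print(n,nm,s[i].tolist(),c[i].round(1),cv2.minAreaRect(pts))
E
```

```text
top or [176, 192, 12, 17, 187] [181.6 199.9] ((181.5, 200.0), (16.0, 11.0), 90.0)
top blue [306, 193, 4, 23, 50] [307.6 203.7] ((307.62451171875, 204.00778198242188), (2.6198880672454834, 22.14429473876953), 3.5763344764709473)
side or [255, 178, 15, 29, 316] [261.7 189.7] ((261.84295654296875, 191.64381408691406), (27.871461868286133, 13.968990325927734), 86.18592071533203)
side blue [244, 158, 6, 5, 21] [247.  160.1] ((246.5, 160.0), (4.0, 5.0), 90.0)
side blue [262, 202, 13, 4, 20] [268.8 202.5] ((268.0, 203.5), (12.0, 3.0), 0.0)
side blue [265, 223, 29, 5, 72] [279.4 224.7] ((279.0204772949219, 224.7254180908203), (2.7160723209381104, 28.156614303588867), 84.80557250976562)
```

View pics/z.png

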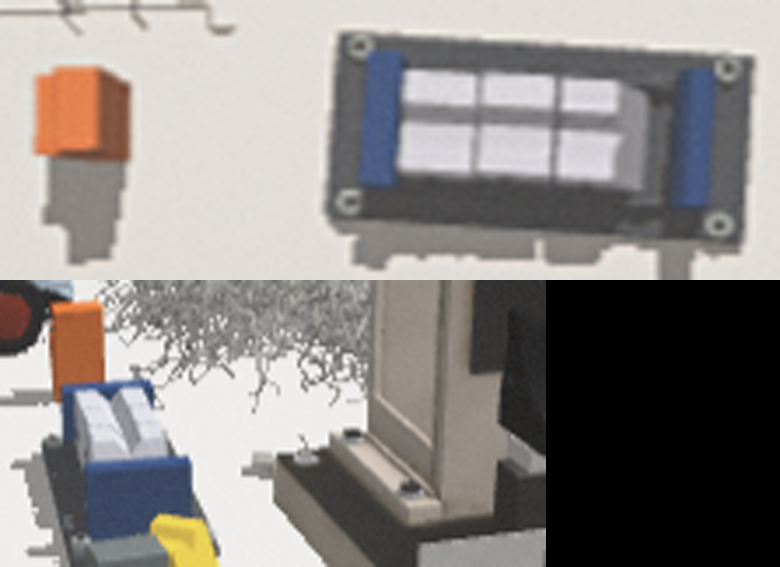

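The zoomed crop shows the wedge's ledge, i.e. its slope side, facing image-left (+y), so it is already oriented like the holder. The holder corners are near (236,184), (319,189), (316,227) and (233,222). The slope faces the gap on the right.

```bash
python3 - <<'E'
from h import *
c=lambda x,y:(168-.4+x/5,178-.4+y/5)
def show(n,uv,z): print(n,z,toworld("top",c(*uv),z).round(4))
for n,uv in dict(TL=(340,32),TR=(755,57),BR=(742,245),BL=(325,222)).items():
    for z in(0,.012):show(n,uv,z)
for n,uv in dict(LiT=(403,53),LiB=(395,187),LoT=(366,50),LoB=(360,185),RoT=(714,70),RoB=(708,207),RiT=(683,68),RiB=(672,205)).items(): show(n,uv,.06)
for n,uv in dict(a=(55,66),b=(101,67),cc=(97,157),d=(50,152)).items(): show(n,uv,.08)
for n,uv in dict(ledgT=(37,75),ledgB=(36,153)).items(): show(n,uv,.05)
for n,uv in dict(footT=(130,82),footB=(128,160)).items(): show(n,uv,0)
# side: wedge bottom/top
for uv,z in(((255,178.5),.08),((269,178),.08),((257,206),0),((270,206),0)): print(toworld("side",uv,z).round(4))
from scipy.spatial.transform import Rotation as R
s=get_state();print(R.from_quat(s["ee_rot"]).as_matrix().round(3))
E
```

```text
TL 0 [0.5503 0.1136 0.    ]
TL 0.012 [0.5487 0.1123 0.012 ]
TR 0 [ 0.5417 -0.1014  0.    ]
TR 0.012 [ 0.5402 -0.1005  0.012 ]
BR 0 [ 0.4446 -0.0962  0.    ]
BR 0.012 [ 0.4442 -0.0954  0.012 ]
BL 0 [0.4515 0.1183 0.    ]
BL 0.012 [0.4509 0.1168 0.012 ]
LiT 0.06 [0.5325 0.0754 0.06  ]
LiB 0.06 [0.4666 0.0774 0.06  ]
LoT 0.06 [0.5336 0.0937 0.06  ]
LoB 0.06 [0.4672 0.0946 0.06  ]
RoT 0.06 [ 0.5274 -0.077   0.06  ]
RoB 0.06 [ 0.4603 -0.0752  0.06  ]
RiT 0.06 [ 0.528  -0.0619  0.06  ]
RiB 0.06 [ 0.4609 -0.0578  0.06  ]
a 0.08 [0.5202 0.242  0.08  ]
b 0.08 [0.5201 0.2196 0.08  ]
cc 0.08 [0.4765 0.2197 0.08  ]
d 0.08 [0.4784 0.2426 0.08  ]
ledgT 0.05 [0.5189 0.2582 0.05  ]
ledgB 0.05 [0.48  0.257 0.05 ]
footT 0 [0.5218 0.2221 0.    ]
footB 0 [0.4812 0.2216 0.    ]
[0.4852 0.2424 0.08  ]
[0.5248 0.237  0.08  ]
[0.4865 0.2328 0.    ]
[0.5231 0.2235 0.    ]
[[ 0.446 -0.895  0.   ]
 [-0.895 -0.446  0.   ]
 [-0.    -0.    -1.   ]]
```

Request:
send_rows:
  moves:
    - [1,-0.634,-0.552,0.08,0,0,-0.739]
    - [1,-0.634,-0.552,0.08,0,0,-0.739]
    - [1,-0.634,-0.552,0.08,0,0,-0.739]
    - [1,-0.634,-0.552,0.08,0,0,-0.739]
    - [1,-0.634,-0.552,0.08,0,0,-0.739]
    - [1,-0.634,-0.552,0.08,0,0,-0.739]
    - [1,-0.634,-0.552,0.08,0,0,-0.739]
    - [1,-0.634,-0.552,0.08,0,0,-0.739]
    - [1,-0.634,-0.552,0.08,0,0,-0.739]
    - [1,-0.634,-0.552,0.08,0,0,-0.739]
    - [1,-0.634,-0.552,0.08,0,0,-0.739]
    - [1,-0.634,-0.552,0.08,0,0,-0.739]

```text
time_s: 1.7
position: [0.4402, -0.0019, 0.2474]
ee_rot: [1.0, -0.0, 0.001, 0.0]
contact_force: [-0.1, -1.9, 0.4]
opening: 0.0852
```

```bash
cat >> h.py <<'E'
from scipy.spatial.transform import Rotation as R
def go(x,y,z,yaw=0):
    "shift and turn (row units) to TCP x,y,z with tool x at yaw, pointing down"
    s=get_state();M=R.from_quat(s["ee_rot"]).as_matrix();c,d=np.cos(yaw),np.sin(yaw)
    T=np.array([[c,d,0],[d,-c,0],[0,0,-1.]])
    print("t",round(s["time_s"],2),"p",np.round(s["position"],4),"F",np.round(s["contact_force"],1),"open",round(s["opening"],4),"q6",round(s["q"][5],2))
    print("row",(M.T@(np.array([x,y,z])-s["position"])).round(4),(R.from_matrix(M.T@T).as_rotvec()/1.5).round(4))
E
python3 -c "
from h import *
go(.501,.232,.2)"
```

```text
t 1.7 p [ 0.4402 -0.0019  0.2474] F [-0.1 -1.9  0.4] open 0.0852 q6 -0.26
row [ 0.0605 -0.2339  0.0474] [ 0.0003 -0.0011 -0.0004]
```

Request:
send_rows:
  moves:
    - [1,0.0605,-0.234,0.047,0,0,0]
    - [1,0.0605,-0.234,0.047,0,0,0]
    - [1,0.0605,-0.234,0.047,0,0,0]
    - [1,0.0605,-0.234,0.047,0,0,0]
    - [1,0.0605,-0.234,0.047,0,0,0]
    - [1,0.0605,-0.234,0.047,0,0,0]
    - [1,0.0605,-0.234,0.047,0,0,0]
    - [1,0.0605,-0.234,0.047,0,0,0]

```text
time_s: 2.5
position: [0.501, 0.2313, 0.2007]
ee_rot: [1.0, -0.001, 0.001, 0.0]
contact_force: [0.3, -0.7, 0.5]
opening: 0.0852
```

```bash
python3 -c "
from h import *
go(.501,.232,.12)
b=capture('side');t=capture('top')
cv2.imwrite('pics/c1.png',np.hstack([cv2.resize(b[90:230,190:330],None,fx=2.8,fy=2.8,interpolation=2),cv2.resize(t[130:270,110:250],None,fx=2.8,fy=2.8,interpolation=2)]))"
```

```text
t 2.5 p [0.501  0.2313 0.2007] F [ 0.3 -0.7  0.5] open 0.0852 q6 0.23
row [-0.0001 -0.0007  0.0807] [ 0.0004 -0.0013 -0.001 ]
```

View pics/c1.png

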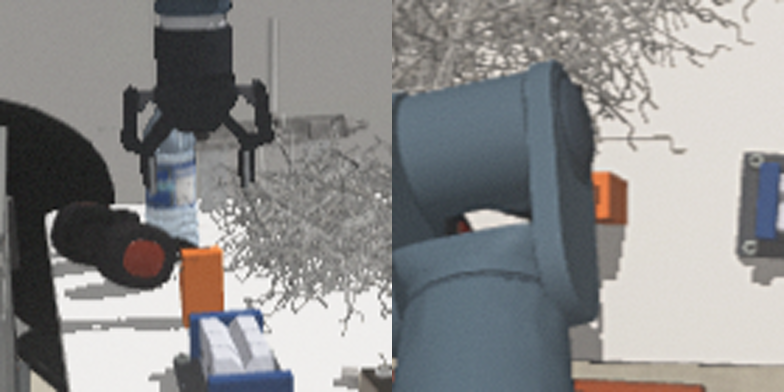

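The side view shows the gripper centred on the wedge, with finger tips at crop columns 150 and 247 and the wedge at 202. Descending and gripping.

Request:
send_rows:
  moves:
    - [1,0,0,0.03,0,0,0]
    - [1,0,0,0.06,0,0,0]
    - [1,0,0,0.08,0,0,0]
    - [1,0,0,0.08,0,0,0]
    - [0,0,0,0.08,0,0,0]
    - [0,0,0,0.08,0,0,0]
    - [0,0,0,0.08,0,0,0]
    - [0,0,0,0.08,0,0,0]
    - [0,0,0,0.08,0,0,0]
    - [0,0,0,0.08,0,0,0]
    - [0,0,0,0.08,0,0,0]

```text
time_s: 3.7
position: [0.5022, 0.2311, 0.1226]
ee_rot: [1.0, -0.001, 0.002, 0.0]
contact_force: [-2.0, -1.2, 6.7]
opening: 0.0395
```

Request:
send_rows:
  moves:
    - [0,0,0,0,0,0,0]
    - [0,0,0,0,0,0,0]
    - [0,0,0,-0.03,0,0,0]
    - [0,0,0,-0.06,0,0,0]
    - [0,0,0,-0.1,0,0,0]
    - [0,0,0,-0.1,0,0,0]

```text
time_s: 4.3
position: [0.5046, 0.2319, 0.2286]
ee_rot: [1.0, -0.001, 0.008, -0.001]
contact_force: [0.8, -0.2, -0.8]
opening: 0.0394
```

```bash
python3 -c "
from h import *
go(.4946,-.0485,.22,-.038)"
```

```text
t 4.3 p [0.5046 0.2319 0.2286] F [ 0.8 -0.2 -0.8] open 0.0394 q6 0.23
row [-0.0095  0.2805  0.0078] [-0.0018 -0.0104  0.024 ]
```

Request:
send_rows:
  moves:
    - [0,-0.0095,0.04,0,-0.0018,-0.0104,0.024]
    - [0,-0.0095,0.08,0,-0.0018,-0.0104,0.024]
    - [0,-0.0095,0.12,0,-0.0018,-0.0104,0.024]
    - [0,-0.0095,0.16,0,-0.0018,-0.0104,0.024]
    - [0,-0.0095,0.2,0,-0.0018,-0.0104,0.024]
    - [0,-0.0095,0.24,0,-0.0018,-0.0104,0.024]
    - [0,-0.0095,0.28,0.01,-0.0018,-0.0104,0.024]
    - [0,-0.0095,0.28,0.01,-0.0018,-0.0104,0.024]
    - [0,-0.0095,0.28,0.01,-0.0018,-0.0104,0.024]
    - [0,-0.0095,0.28,0.01,-0.0018,-0.0104,0.024]

```text
time_s: 5.3
position: [0.4944, -0.0473, 0.2173]
ee_rot: [1.0, -0.019, -0.0, -0.0]
contact_force: [0.2, 0.1, -1.7]
opening: 0.0387
```

```bash
python3 -c "
from h import *
go(.4946,-.0485,.188,-.038)
b=capture('side');t=capture('top')
cv2.imwrite('pics/c2.png',np.hstack([cv2.resize(b[130:270,200:340],None,fx=2.8,fy=2.8,interpolation=2),cv2.resize(t[130:270,210:350],None,fx=2.8,fy=2.8,interpolation=2)]))"
```

```text
t 5.3 p [ 0.4944 -0.0473  0.2173] F [ 0.2  0.1 -1.7] open 0.0387 q6 -0.29
row [0.0002 0.0012 0.0293] [-0.0004  0.0006  0.0006]
```

View pics/c2.png

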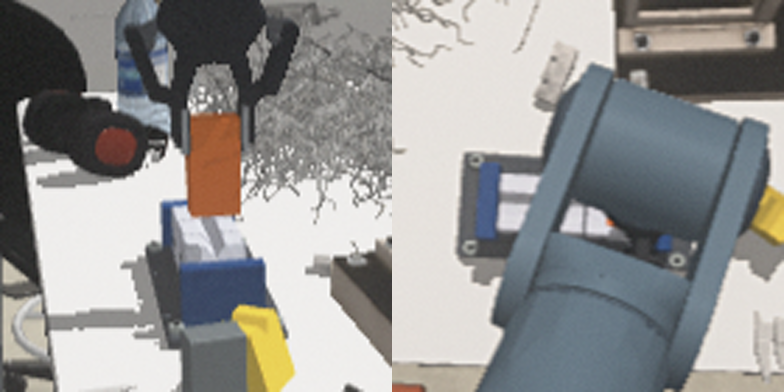

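The wedge hangs upright above the gap. In the side crop its foot centre is at (214,214) and the −y stop's top is at (222,263). Checking x against the calibration.

```bash
python3 -c "
from h import *
print(toworld('side',(276.2,206.2),.0947),toworld('side',(279,223.7),.06))
print(proj('side',[[.4946,-.0585,.0947],[.4938,-.078,.06]]))"
```

```text
[ 0.49403865 -0.04915993  0.0947    ] [ 0.49582124 -0.0696671   0.06      ]
[[277.19463194 207.52146736]
 [278.79839093 225.11794467]]
```

Request:
send_rows:
  moves:
    - [0,0,0,0.01,0,0,0]
    - [0,0,0,0.02,0,0,0]
    - [0,0,0,0.03,0,0,0]
    - [0,0,0,0.036,0,0,0]
    - [0,0,0,0.042,0,0,0]
    - [0,0,0,0.046,0,0,0]
    - [0,0,0,0.046,0,0,0]

```text
time_s: 6.1
position: [0.4944, -0.0469, 0.1711]
ee_rot: [1.0, -0.018, -0.001, -0.0]
contact_force: [-0.5, 0.0, -0.1]
opening: 0.039
```

Request:
send_rows:
  moves:
    - [0,0,0.001,0,0,0,0]
    - [0,0,0.002,0,0,0,0]
    - [0,0,0.002,0,0,0,0]

```text
time_s: 6.4
position: [0.4945, -0.049, 0.1714]
ee_rot: [1.0, -0.018, -0.0, -0.0]
contact_force: [0.9, 1.6, -2.2]
opening: 0.039
```

Request:
send_rows:
  moves:
    - [0,0,0.001,0,0,0,0]
    - [0,0,0.002,0,0,0,0]
    - [0,0,0.002,0,0,0,0]

```text
time_s: 6.7
position: [0.4944, -0.0502, 0.1714]
ee_rot: [1.0, -0.019, -0.0, -0.002]
contact_force: [0.7, 5.5, -0.2]
opening: 0.0393
```

Contact with the stop came at y ≈ −0.0495. I'll back off slightly and go down.

Request:
send_rows:
  moves:
    - [0,0,-0.001,0,0,0,0]
    - [0,0,-0.001,0.004,0,0,0]
    - [0,0,-0.001,0.008,0,0,0]
    - [0,0,-0.001,0.012,0,0,0]
    - [0,0,-0.001,0.016,0,0,0]
    - [0,0,-0.001,0.02,0,0,0]
    - [0,0,-0.001,0.022,0,0,0]
    - [0,0,-0.001,0.022,0,0,0]

```text
time_s: 7.5
position: [0.4945, -0.0493, 0.1492]
ee_rot: [1.0, -0.019, -0.0, -0.001]
contact_force: [-0.9, -1.6, -0.9]
opening: 0.0391
```

Request:
send_rows:
  moves:
    - [0,0,0,0.003,0,0,0]
    - [0,0,0,0.005,0,0,0]
    - [0,0,0,0.007,0,0,0]
    - [0,0,0,0.007,0,0,0]

```text
time_s: 7.9
position: [0.4947, -0.0494, 0.1421]
ee_rot: [1.0, -0.019, 0.0, -0.001]
contact_force: [1.9, -1.3, 0.2]
opening: 0.0393
```

Request:
send_rows:
  moves:
    - [0,0,0,0.001,0,0,0]
    - [0,0,0,0.002,0,0,0]
    - [0,0,0,0.003,0,0,0]
    - [0,0,0,0.003,0,0,0]

```text
time_s: 8.3
position: [0.495, -0.0494, 0.1395]
ee_rot: [1.0, -0.019, 0.0, -0.001]
contact_force: [-0.4, -0.2, 4.5]
opening: 0.0387
```

Request:
send_rows:
  moves:
    - [0,0,0,0.001,0,0,0]
    - [0,0,0,0.002,0,0,0]
    - [0,0,0,0.002,0,0,0]

```text
time_s: 8.6
position: [0.4953, -0.0494, 0.1391]
ee_rot: [1.0, -0.019, -0.0, -0.001]
contact_force: [-5.2, 1.5, 15.8]
opening: 0.0391
```

Request:
send_rows:
  moves:
    - [0,0,0,0.001,0,0,0]
    - [0,0,0,0.002,0,0,0]
    - [0,0,0,0.002,0,0,0]

```text
time_s: 8.9
position: [0.4955, -0.0493, 0.139]
ee_rot: [1.0, -0.019, -0.001, -0.002]
contact_force: [-7.0, 1.1, 18.7]
opening: 0.0394
```

Request:
send_rows:
  moves:
    - [0,0,0,0,0,0,0]
    - [0.6,0,0,0,0,0,0]
    - [1,0,0,0,0,0,0]
    - [1,0,0,0,0,0,0]
    - [1,0,0,0,0,0,0]
    - [1,0,0,-0.03,0,0,0]
    - [1,0,0,-0.055,0,0,0]
    - [0,0,0,-0.055,0,0,0]
    - [0,0,0,-0.055,0,0,0]
    - [0,0,0,-0.055,0,0,0]
    - [0,0,0,-0.055,0,0,0]
    - [0,0,0,-0.055,0,0,0]

```text
time_s: 10.1
position: [0.4951, -0.0494, 0.193]
ee_rot: [1.0, -0.019, -0.002, -0.002]
contact_force: [0.5, -0.3, 0.0]
opening: 0.0122
```

```bash
python3 -c "
from h import *
go(.4946,-.0492,.172,-.038)
b=capture('side')
cv2.imwrite('pics/c3.png',cv2.resize(b[150:270,220:340],None,fx=4.5,fy=4.5,interpolation=2))"
```

```text
t 10.1 p [ 0.4951 -0.0494  0.193 ] F [ 0.5 -0.3  0. ] open 0.0122 q6 -0.29
row [-0.0004 -0.0001  0.021 ] [-0.0024  0.0024  0.0001]
```

View pics/c3.png

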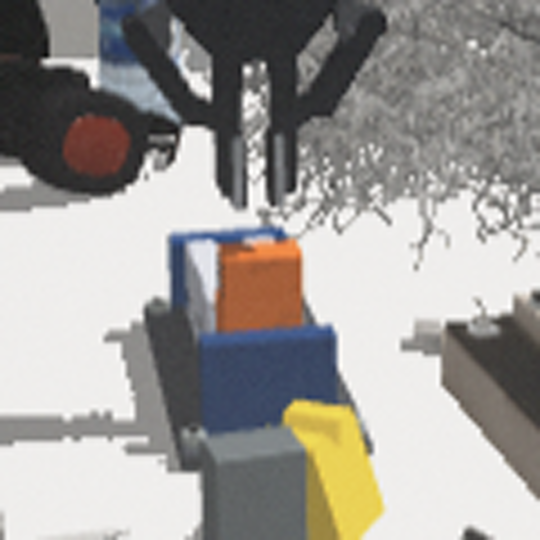

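The wedge stands by itself in the gap, upright at crop (260,285). Now press on its top with the shut fingers.

Request:
send_rows:
  moves:
    - [0,0,0,0,0,0,0]
    - [0,0,0,0,0,0,0]
    - [0,0,0,0.008,0,0,0]
    - [0,0,0,0.015,0,0,0]
    - [0,0,0,0.019,0,0,0]
    - [0,0,0,0.021,0,0,0]
    - [0,0,0,0.021,0,0,0]

```text
time_s: 10.85
position: [0.495, -0.0492, 0.1717]
ee_rot: [1.0, -0.019, -0.002, -0.002]
contact_force: [0.3, 1.2, -0.2]
opening: 0.0005
```

Request:
send_rows:
  moves:
    - [0,0,0,0.001,0,0,0]
    - [0,0,0,0.002,0,0,0]
    - [0,0,0,0.002,0,0,0]

```text
time_s: 11.15
position: [0.495, -0.0492, 0.1697]
ee_rot: [1.0, -0.019, -0.002, -0.002]
contact_force: [0.1, 0.3, -0.6]
opening: 0.0
```

Request:
send_rows:
  moves:
    - [0,0,0,0.001,0,0,0]
    - [0,0,0,0.002,0,0,0]
    - [0,0,0,0.002,0,0,0]

```text
time_s: 11.45
position: [0.4955, -0.0494, 0.1692]
ee_rot: [1.0, -0.019, -0.002, -0.002]
contact_force: [-2.3, 2.3, 9.1]
opening: -0.0
```

Request:
send_rows:
  moves:
    - [0,0,0,0.001,0,0,0]
    - [0,0,0,0.002,0,0,0]
    - [0,0,0,0.002,0,0,0]

```text
time_s: 11.75
position: [0.496, -0.0494, 0.1691]
ee_rot: [1.0, -0.019, -0.002, -0.002]
contact_force: [-6.3, 3.2, 12.4]
opening: -0.0001
```

Request:
send_rows:
  moves:
    - [0,0,0,0.001,0,0,0]
    - [0,0,0,0.002,0,0,0]
    - [0,0,0,0.003,0,0,0]
    - [0,0,0,0.003,0,0,0]

```text
time_s: 12.15
position: [0.4969, -0.0496, 0.1689]
ee_rot: [1.0, -0.018, -0.002, -0.002]
contact_force: [-8.8, 2.5, 18.5]
opening: 0.0002
```

Request:
send_rows:
  moves:
    - [0,-0.001,0,0.003,0,0,0]
    - [0,-0.001,0,0.005,0,0,0]
    - [0,-0.001,0,0.006,0,0,0]
    - [0,-0.001,0,0.006,0,0,0]

```text
time_s: 12.55
position: [0.4977, -0.0497, 0.1686]
ee_rot: [1.0, -0.018, -0.001, -0.002]
contact_force: [-14.5, 5.9, 37.4]
opening: -0.0003
```

Request:
send_rows:
  moves:
    - [0,0,0,0.002,0,0,0]
    - [0,0,0,0.0,0,0,0]
    - [0,0,0,-0.02,0,0,0]
    - [0,0,0,-0.06,0,0,0]
    - [0,0,0,-0.1,0,0,0]
    - [0,0,0,-0.1,0,0,0]

```text
time_s: 13.15
position: [0.5004, -0.0508, 0.2743]
ee_rot: [1.0, -0.018, 0.004, 0.0]
contact_force: [1.0, -0.6, 0.1]
opening: 0.0002
```

Request:
send_rows:
  moves:
    - [0,-0.08,-0.33,0,0,0,0]
    - [0,-0.08,-0.33,0,0,0,0]
    - [0,-0.08,-0.33,0,0,0,0]
    - [0,-0.08,-0.33,0,0,0,0]
    - [0,-0.08,-0.33,0,0,0,0]
    - [0,-0.08,-0.33,0,0,0,0]
    - [0,-0.08,-0.33,0,0,0,0]
    - [0,-0.08,-0.33,0,0,0,0]
    - [0,-0.08,-0.33,0,0,0,0]
    - [0,-0.08,-0.33,0,0,0,0]
    - [0,-0.08,-0.33,0,0,0,0]

```text
time_s: 14.25
position: [0.4327, 0.2807, 0.2733]
ee_rot: [1.0, -0.019, 0.004, 0.0]
contact_force: [0.3, 0.2, 0.6]
opening: 0.0003
```

```bash
python3 -c "
from h import *
b=capture('side');t=capture('top')
cv2.imwrite('pics/c4.png',np.hstack([cv2.resize(b[180:300,220:340],None,fx=3.3,fy=3.3,interpolation=2),cv2.resize(t[145:265,225:345],None,fx=3.3,fy=3.3,interpolation=2)]))
t0=cv2.imread('pics/top0.png');print(np.abs(t[180:240,330:390].astype(int)-t0[180:240,330:390]).mean())"
```

```text
5.2834259259259255
```

View pics/c4.png

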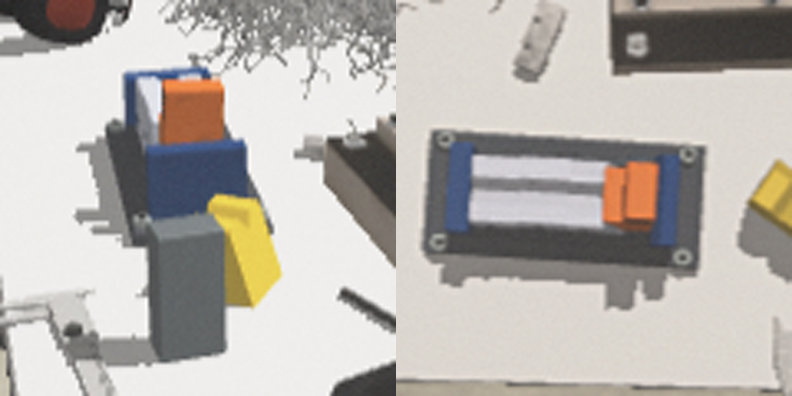

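In the top crop the segments are closed up with no visible gaps, and the wedge is upright between the stop and the sloping end segment at (632,195). In the side crop the packer stands at (187,285). The arm is clear.

```bash
python3 -c "
from bench import *
print(sign_off())"
```

```text
the job is handed in; nothing more can be done
None
```

The orange wedge is jammed in the gap with its sloping face against the end segment, and the arm has let go and moved clear. I handed the job in at about 14.4 s of robot time.

- **Placing:** I gripped the wedge by its head across x and brought it lightly against the −y stop. Lowering it then closed up the row.
- **Pressing:** The wedge took about 19 N while gripped. I then released it and pressed its top with the shut fingers up to about 37 N. It sank only another half millimetre or so. Its foot ended about 16 mm above the table, as expected for a tight row.
- **Last look:** The wedge stands upright by itself, no gaps show between the segments, and the force reading is near zero.
- **Packer:** It is standing, and I never went near it. A before/after picture comparison of the area around it and the yellow block gave a mean difference of about 5 grey levels. I put that down to noise and lighting and did not look into it further.
- **Disagreement:** The side camera's position for the wedge along the row differed from the plan by about a centimetre. It measures that direction poorly, so I relied on touching the stop instead.

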